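# Nest the steel sterilising cases

## Robot

A 6-joint arm with a two-finger parallel gripper is mounted at the origin on the work surface. World frame = base frame: x ahead of the robot, y to its left, z up, the work surface at z = 0. Lengths are in m, angles in rad, forces in N, time in s.
With the tool pointing down it reaches from about 0.375 to 0.9 m from the base axis. Payload 3.1 kg.
Tool frame: the origin (TCP) lies on the centre line of the jaws, within the pads' length; the fingertips stand 8 mm ahead of it and the grasp point (between the pads) lies 11 mm behind it; y points along the fingers, z is the direction in which the jaws open and shut, and the axes are right-handed (so a half turn about y gives the same grasp; the last joint's range is limited). The gripper opens to 87 mm and grips with 3 to 60 N. Pads are 19 mm wide; open, the fingers measure 117 mm over their backs; the gripper's body (75 mm by 190 mm) begins 51 mm behind the grasp point.
Start: joints at [1.129, 0.527, 1.433, -0, 1.181, -0.178], TCP at [0.163, 0.603, 0.231] pointing down, gripper open.
Joint ranges: [-3.08, 3.08], [-0.75, 2.2], [0.22, 2.44], [-1.43, 4.57], [0, 2.65], [-2.85, 2.85]. Speed limits (rad/s): [2.79, 2.79, 3.14, 3.14, 3.14, 3.14].

## Interface

Orientations are given as a 3x3 rotation matrix whose columns are the frame's x, y, z axes.
In Python, from bench import bot gives the robot as it stands. The module is installed in compiled form; this text tells all that it offers.
- The arm moves only by the tool step_arm, never from a script. Its argument "targets" is a list that holds one entry, the list of rows, each a list of 7 numbers: the shift along the tool's x, y, z in mm, then the turn, a rotation vector about the tool's x, y, z in units of 5 degrees (1.0 is 5 degrees), then the finger opening in mm, from 0 to 87. In form: [[[x, y, z, rx, ry, rz, grip], ...]]. A call has 1 to 12 rows; each row is the pose to reach, as a shift and turn from the pose commanded when the call began, along the tool's axes at that moment; what a row does not reach only later rows make up. A row lasts 1/8 s, in which the tool goes at most 62.5 mm and 10.7 degrees, less where a joint would pass 70% of its speed; a pose out of reach is approached as far as the arm can. A call with a gripper value outside its range is refused whole. The fingers move at their own pace and stop on an object; "force" is the grip in N (left out, the last holds). Time passes only in rows, so rows that repeat a pose let the fingers close. It gives the time, the measured TCP pose, the force and the opening at its end, in the units of the state.
- bot.get_state(): the state, without advancing time (a new reading comes with each control period).
- bot.capture(name): name is "side" or "top"; returns a dict with "frame" (480x640x3 uint8, red, green, blue), "depth" (480x640 float32, m along the optical axis (not along the pixel's ray), 0 where there is no reading), "fovy" (degrees; the focal length in pixels is half the picture's height over the tangent of half this angle, whatever the lens; pixels are square), "cx", "cy" (the principal point, pixels), "T" (4x4, takes a point from camera to world coordinates). Camera axes: x right, y down, z forward; pixel columns grow to the right and rows downward; lengths in m; the calibration is good to about 2 mm. A picture is of the moment at which its call begins.
- bot.finish_job(): hands the job in, once; it reports no verdict.
The state is a dict: "t": time; "joints": joint angles; "joint_velocities": joint speeds; "joint_efforts": joint torques, N m; "position": TCP position; "orientation": TCP orientation; "wrist_force": force on the tool from outside, world axes, zero at the start; "torque": the same for the moment, N m; "grip_width": finger opening in m.
Only numpy, scipy, OpenCV 4.12 (cv2) and the standard library are available. Lean on these libraries where they do the work, as an engineer would, in place of code of your own. Each camera call takes 0.05 s, during which the arm holds its last target.

## Task

Put away the set of three empty steel sterilising cases by nesting them: slide the middle-sized case, closed end first, into the largest one, which is fixed to the bench, until it is fully home against the back, and only then slide the smallest case, closed end first, fully home into the middle one. They need not be picked up: pushing them along the bench is easiest. Leave the bottle, the tip box and the tube rack where they are, and let go of everything at the end.

Things in the scene. Friction and masses are not known exactly. Their poses are not given: they have to be found in the camera images.
- large_case: Largest steel case, lying on its side, fixed to the bench by brackets that stand out 18 mm at its long sides, 30 mm high. 120 long (x) x 106 wide (y) x 68 high (z) mm. Floor and top 2 mm, sides and back 3 mm: opening 100 wide x 64 high, 117 deep. Origin: centre of the underside. +x points to the closed back; the mouth is at the -x end. z is up.
- medium_case: Middle case, loose, on its side, 132 (x) x 86 (y) x 54 high mm, 0.3 kg. Floor, top 2 mm, sides 3 mm: opening 80 x 50, 118 deep. Origin: centre of underside. +x: closed end, its last 14 mm taper by 8 mm on 4 sides, so it leads itself into a mouth and over a floor edge; -x: mouth. Fully home: origin 9 mm on the mouth (-x) side of the largest's and 2 mm above it, mouth 15 mm out of the largest.
- small_case: Smallest case, loose, on its side, 136 (x) x 66 (y) x 40 high mm, 0.24 kg. Floor, top 2 mm, sides 3 mm. Origin: centre of underside. +x: closed end, tapered like the middle one's; -x: mouth. Fully home in the middle case: origin 16 mm on the mouth (-x) side of the middle's and 2 mm above it, mouth 18 mm out of the middle case.
- medium_mouth (a point): Centre of the middle case's open mouth, 66 mm from its origin along -x, 27 mm above its underside.
- small_mouth (a point): Centre of the smallest case's open mouth, 68 mm from its origin along -x, 20 mm above its underside.
- reagent_bottle: Bystander: loose amber bottle, 60 mm diameter, 130 mm high; origin at the centre of its underside.
- tip_box: Bystander: loose closed tip box, 85 (x) x 120 (y) x 65 mm high; origin at the centre of its underside.
- tube_rack: Bystander: loose white tube rack, 60 (x) x 140 (y) x 57 mm high; origin at the centre of its underside.
There are look-alikes about, which are no part of the job. What is shaped like the small_case but green or purple is not meant.

How it is judged:
By the outcome, as a careful person would: the job done as asked, in the order asked, and still so for the second after the job is handed in, with the robot touching nothing.
It also fails if it takes over 72 s, if anything falls off the work surface, if the arm or the gripper's body presses on something with over 40 N, if the wrist force passes 120 N, or if a joint passes its speed limit or range.

## Working session

There is one attempt and no reset: what is moved stays moved. The work goes in short steps, Python scripts to look and compute and a tool call to move; the robot and the scene stay as the last step left them, time stands still between calls to the robot, and variables do not carry over. Pictures are saved under pics/ and viewed, and the job is handed in when it is done.

Besides the shell and the picture viewer there is one more tool, called after ">>>" in YAML: its name, and indented under it one key for each argument. step_arm: Moves the arm, as the interface text tells. Its arguments: {"type":"object","properties":{"targets":{"type":"array"},"force":{"type":"number"}},"required":["targets"]}

```bash
mkdir -p pics; cat > h.py <<'E'
import numpy as np, cv2
from bench import bot
def cap(n,save=None):
    c=bot.capture(n)
    if save: cv2.imwrite('pics/'+save,cv2.cvtColor(c['frame'],cv2.COLOR_RGB2BGR))
    return c
def pts(c):
    H,W=c['depth'].shape; f=H/2/np.tan(np.radians(c['fovy'])/2)
    v,u=np.mgrid[:H,:W]; d=c['depth']
    P=np.stack([(u-c['cx'])/f*d,(v-c['cy'])/f*d,d],-1)
    T=c['T']; P=P@T[:3,:3].T+T[:3,3]; P[d==0]=np.nan
    return P
E
python3 - <<'E'
from h import *
np.set_printoptions(precision=4,suppress=True)
for n in('top','side'):
    c=cap(n,n+'0.png'); print(n,c['fovy'],c['cx'],c['cy']);print(c['T'])
    np.savez(n+'0.npz',P=pts(c),frame=c['frame'])
print(bot.get_state())
E
```

```text
top 53.37023568975293 318.1847247527784 237.60644599139715
[[ 0.0099 -0.9894  0.1447  0.4247]
 [-0.9997 -0.0132 -0.0224 -0.056 ]
 [ 0.0241 -0.1444 -0.9892  1.1075]
 [ 0.      0.      0.      1.    ]]
side 54.42706772165867 315.3833002867708 241.47323263538598
[[ 0.8406 -0.3442  0.4182  0.0732]
 [-0.5414 -0.5084  0.6696 -0.8265]
 [-0.0178 -0.7893 -0.6137  0.7347]
 [ 0.      0.      0.      1.    ]]
{'t': 0.1, 'joints': array([ 1.1285,  0.5284,  1.4338, -0.    ,  1.1814, -0.1785]), 'joint_velocities': array([-0.0002, -0.0013, -0.0023, -0.0001,  0.0003, -0.0014]), 'joint_efforts': array([  0.0002, -44.0987, -17.7151,   0.0635,   0.0534,  -0.    ]), 'position': array([0.1627, 0.6028, 0.2297]), 'orientation': array([[ 0.9654, -0.0008,  0.2607],
       [-0.2607, -0.0018,  0.9654],
       [-0.0003, -1.    , -0.002 ]]), 'wrist_force': array([ 0.011 ,  0.5421, -0.0335]), 'torque': array([-0.0072,  0.0587, -0.0023]), 'grip_width': 0.08692579063891373}
```

View pics/top0.png

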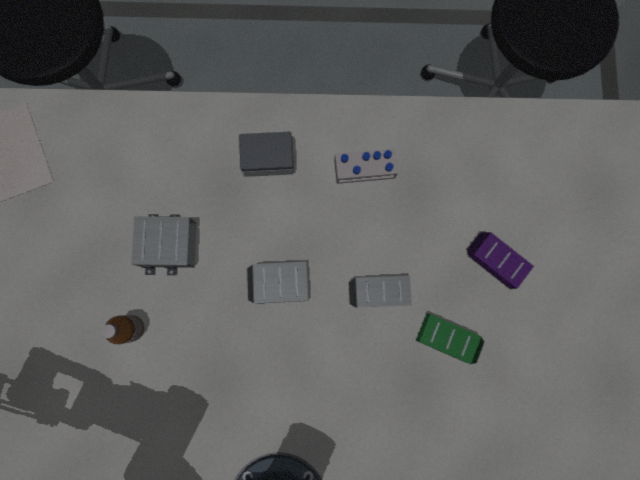

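View pics/side0.png

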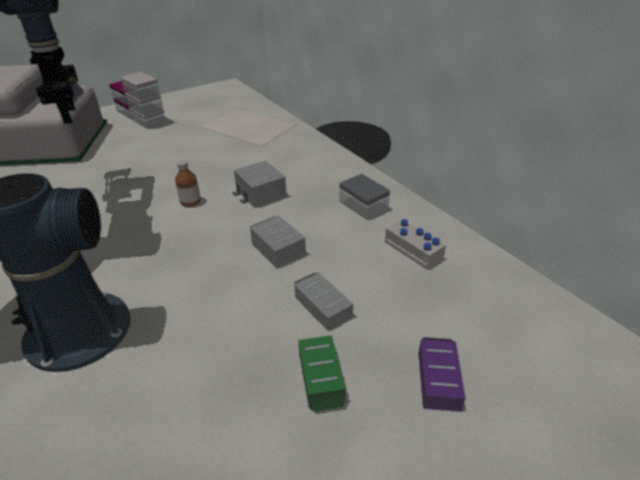

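Top view: the large case with brackets is at (163,242), the middle grey case at (281,282) and the small grey case at (383,290). The look-alikes are green (449,338) and purple (501,260), and the tip box (267,152) is also grey. I'll measure these and check the choice in close crops.

```bash
cat > meas.py <<'E'
from h import *
def top_rect(P,box,zlo,zhi):
    u0,v0,u1,v1=box
    Q=P[v0:v1,u0:u1]; m=(Q[...,2]>zlo)&(Q[...,2]<zhi)
    m=cv2.morphologyEx(m.astype(np.uint8),cv2.MORPH_OPEN,np.ones((3,3)))>0
    q=Q[m]; z=np.median(q[:,2])
    (c,s,a)=cv2.minAreaRect((q[:,:2]*1000).astype(np.float32))
    if s[0]<s[1]: s=(s[1],s[0]);a+=90
    return np.array(c),s,a,z*1000,m.sum()
E
python3 - <<'E'
from meas import *
d=np.load('top0.npz');P=d['P']
for n,b,z in [('large',(120,200,210,290),(.058,.08)),('med',(240,250,325,315),(.042,.066)),('small',(340,262,425,318),(.03,.05)),('tip',(230,120,305,185),(.05,.08)),('rack',(325,140,405,190),(.045,.07)),('green',(405,300,495,370),(.03,.05)),('bottle',(95,305,150,355),(.03,.14))]:
    print(n,*[np.round(x,1) for x in top_rect(P,b,*z)])
print('table z',np.nanmedian(P[380:420,400:600,2]))
f=d['frame']; s=np.load('side0.npz')['frame']
a=cv2.resize(f[200:320,120:420],(800,320),interpolation=cv2.INTER_CUBIC)
b=cv2.resize(s[150:340,220:380],(320*160//190*2//2*1,320),interpolation=cv2.INTER_CUBIC)
cv2.imwrite('pics/c1.png',a[...,::-1]);cv2.imwrite('pics/c2.png',cv2.resize(s[150:340,220:380],None,fx=3,fy=3,interpolation=cv2.INTER_CUBIC)[...,::-1])
E
```

```text
large [566.9 264.3] [121.6 106.6] 90.3 68.8 2684
med [479.2   9.7] [132.   86.3] 93.6 54.5 2317
small [ 462.2 -220.7] [136.2  65.9] 92.6 40.3 1776
tip [775.9  41. ] [120.   86.2] 94.0 65.4 1978
rack [ 758.6 -189. ] [132.5  56. ] 93.6 55.6 517
green [ 371.  -351.7] [202.   72.2] 63.4 40.2 1840
bottle [375.  334.3] [59.9 54.7] 3.5 90.9 895
table z 0.00026041757431016777
```

View pics/c1.png

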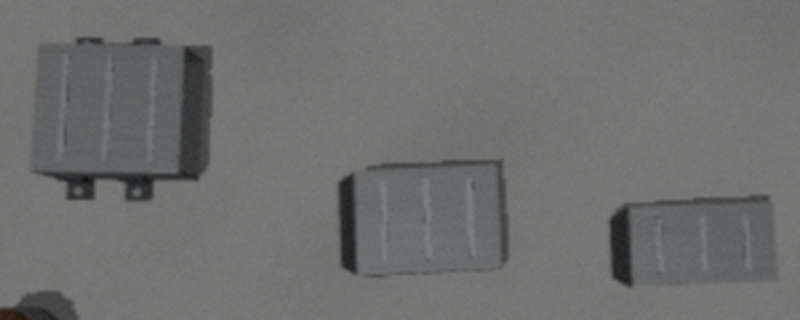

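View pics/c2.png

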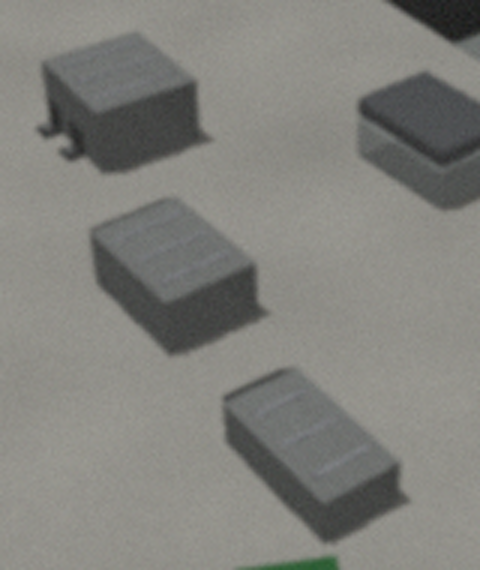

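```bash
python3 - <<'E'
from meas import *
P=np.load('side0.npz')['P']
np.set_printoptions(precision=0,suppress=True,linewidth=170)
for n,u0,vs,us in [('large',220,(178,205),(255,285)),('med',0,(240,268),(274,306)),('small',0,(298,328),(322,353))]:
    print(n)
    for v in range(vs[0],vs[1],4):
        print(v,[tuple((P[v,u]*1000).round().astype(int).tolist()) if np.isfinite(P[v,u,0]) else None for u in range(us[0],us[1],4)])
T=np.load('top0.npz')['P']
for n,x in [('med',.48),('small',.462),('large',.567)]:
    q=T.reshape(-1,3); q=q[(abs(q[:,0]-x)<.006)]
    c={'med':.01,'small':-.22,'large':.264}[n]
    q=q[abs(q[:,1]-c)<.1]; q=q[np.argsort(q[:,1])]
    print(n,[tuple((1000*t).round().astype(int)[1:].tolist()) for t in q[::3]])
E
```

```text
large
178 [(543, 239, 70), (554, 237, 68), (561, 225, 71), (571, 220, 70), (583, 219, 67), (593, 214, 66), (601, 206, 67), (617, 212, 59)]
182 [(534, 222, 69), (545, 220, 66), (553, 211, 68), (563, 205, 67), (617, 292, 7), (617, 265, 20), (616, 236, 35), (616, 210, 47)]
186 [(525, 205, 68), (580, 301, 1), (589, 292, 2), (602, 290, -1), (609, 278, 3), (616, 265, 7), (617, 241, 18), (616, 212, 33)]
190 [(558, 285, 2), (570, 282, 0), (579, 272, 2), (586, 260, 5), (599, 259, 2), (609, 253, 1), (617, 243, 3), (619, 220, 14)]
194 [(548, 265, 2), (559, 261, 1), (570, 257, -1), (579, 247, 1), (588, 240, 1), (598, 234, 1), (605, 221, 5), (618, 221, 0)]
198 [(538, 245, 2), (547, 236, 4), (558, 233, 2), (568, 227, 1), (577, 219, 2), (587, 212, 2), (597, 207, 1), (608, 202, 0)]
202 [(529, 228, 1), (539, 222, 1), (548, 214, 1), (557, 205, 3), (568, 202, 1), (578, 197, -1), (588, 191, -1), (596, 182, 1)]
med
240 [(459, -23, 53), (466, -30, 55), (473, -36, 56), (482, -39, 53), (490, -45, 54), (498, -50, 54), (505, -57, 55), (522, -47, 42)]
244 [(451, -37, 53), (459, -42, 54), (467, -47, 53), (474, 
[... 6183 characters left out ...]
 71), (263, 69), (265, 69), (265, 68), (267, 72), (269, 70), (270, 68), (271, 71), (272, 66), (274, 70), (275, 65), (276, 67), (278, 71), (279, 67), (280, 70), (281, 67), (283, 68), (284, 70), (285, 68), (286, 72), (286, 70), (289, 71), (290, 65), (291, 68), (293, 71), (293, 69), (294, 72), (295, 70), (297, 71), (298, 69), (299, 71), (300, 68), (301, 71), (302, 68), (305, 67), (305, 66), (306, 63), (307, 69), (308, 70), (309, 68), (311, 69), (311, 68), (312, 72), (314, 66), (314, 70), (315, 69), (316, 67), (317, 69), (319, 69), (320, 67), (321, 69), (323, 65), (324, 69), (325, 67), (349, 4), (351, 5), (352, 1), (354, 2), (355, 0), (356, 2), (358, 5), (359, -3), (360, 5), (363, 5), (363, -2)]
```

```bash
cat >> meas.py <<'E'
def axis(P,box,zlo,zhi,trim=8,y0=None,y1=None):
    u0,v0,u1,v1=box; rows=[]
    for u in range(u0,u1):
        q=P[v0:v1,u]; q=q[(q[:,2]>zlo)&(q[:,2]<zhi)]
        if len(q)>12: rows.append((np.median(q[:,1]),q[:,0].min(),q[:,0].max()))
    r=np.array(rows)*1000; 
    ym=r[:,0]; k=(ym>ym.min()+trim)&(ym<ym.max()-trim)
    out={}
    for n,x in(('lo',r[:,1]),('mid',(r[:,1]+r[:,2])/2),('hi',r[:,2])):
        b,a=np.polyfit(ym[k],x[k],1); out[n]=(a,b)
    yc=(ym.min()+ym.max())/2
    return 'y %.0f..%.0f'%(ym.min(),ym.max()),'xmid@c %.1f'%np.polyval(out['mid'][::-1],yc),{n:'x@c %.1f slope %.1fdeg'%(a+b*yc,np.degrees(np.arctan(b))) for n,(a,b) in out.items()}
from scipy.spatial.transform import Rotation as Ro
def goal(pos,zdir):
    "pos m; zdir = jaw direction (world xy angle deg), tool down"
    s=bot.get_state(); R=np.array(s['orientation']); a=np.radians(zdir)
    z=np.array([np.cos(a),np.sin(a),0]); y=np.array([0,0,-1.]); x=np.cross(y,z)
    G=np.c_[x,y,z]
    return (R.T@(np.array(pos)-s['position'])*1000).round(1), (Ro.from_matrix(R.T@G).as_rotvec(degrees=True)/5).round(2)
E
python3 - <<'E'
from meas import *
P=np.load('top0.npz')['P']
print(axis(P,(120,200,210,290),.058,.08))
print(axis(P,(240,250,325,315),.048,.066,16))
print(axis(P,(340,262,425,318),.034,.05,16))
print(goal([.415,.010,.231],90))
print(goal([.415,.010,.120],90))
print(goal([.415,.010,.016],90))
E
```

```text
('y 206..323', 'xmid@c 566.4', {'lo': 'x@c 514.3 slope -0.7deg', 'mid': 'x@c 566.4 slope 0.1deg', 'hi': 'x@c 618.5 slope 0.9deg'})
('y -57..74', 'xmid@c 479.1', {'lo': 'x@c 437.2 slope -3.4deg', 'mid': 'x@c 479.1 slope -3.6deg', 'hi': 'x@c 520.9 slope -3.8deg'})
('y -286..-155', 'xmid@c 462.3', {'lo': 'x@c 430.3 slope -2.5deg', 'mid': 'x@c 462.3 slope -2.5deg', 'hi': 'x@c 494.3 slope -2.4deg'})
(array([ 3.982e+02, -5.000e-01, -5.065e+02]), array([ 0.02, -3.02, -0.01]))
(array([ 398.2,  110.5, -506.3]), array([ 0.02, -3.02, -0.01]))
(array([ 398.2,  214.5, -506.1]), array([ 0.02, -3.02, -0.01]))
```

>>> step_arm:
  targets:
    - [[50, 0, -63, 0, -0.5, 0, 87], [83, 0, -105, 0, -0.8, 0, 87], [125, 0, -158, 0, -1.2, 0, 87], [166, 0, -211, 0, -1.6, 0, 87], [199, 0, -253, 0, -2, 0, 87], [232, 0, -295, 0, -2.4, 0, 87], [265, 0, -337, 0, -2.7, 0, 87], [298, 0, -379, 0, -3, 0, 87], [331, 0, -421, 0, -3, 0, 87], [364, 0, -463, 0, -3, 0, 87], [398, 0, -506, 0, -3, 0, 87], [398, 0, -506, 0, -3, 0, 87]]

```text
t: 1.6
position: [0.4175, 0.0077, 0.2307]
orientation: [[1.0, 0.002, 0.008], [-0.008, -0.001, 1.0], [0.002, -1.0, -0.001]]
wrist_force: [-0.7, 0.4, 0.5]
grip_width: 0.0871
```

```bash
python3 - <<'E'
from meas import *
print(goal([.415,.010,.016],90)); s=bot.get_state(); print(s['t'],s['joints'],s['wrist_force'])
E
```

```text
(array([ -3. , 214.6,   2.5]), array([ 0.01, -0.09,  0.03]))
1.6 [-2.50255349e-01  2.47487189e-01  1.92649697e+00 -6.51074827e-04
  9.65126939e-01 -1.81271727e+00] [-0.71851675  0.43620675  0.54588383]
```

>>> step_arm:
  targets:
    - [[-2, 50, 0, 0, 0, 0, 87], [-2, 100, 1, 0, 0, 0, 87], [-2, 150, 2, 0, 0, 0, 87], [-2, 190, 2, 0, 0, 0, 87], [-2, 214, 2, 0, 0, 0, 87], [-2, 214, 2, 0, 0, 0, 87]]

```text
t: 2.35
position: [0.4115, 0.0143, 0.0152]
orientation: [[1.0, -0.005, 0.001], [-0.001, 0.001, 1.0], [-0.005, -1.0, 0.001]]
wrist_force: [0.3, -0.1, 0.3]
grip_width: 0.0873
```

```bash
python3 - <<'E'
from meas import *
s=bot.get_state(); print(s['t'],s['position'],s['wrist_force'])
print(goal([.505,.010,.016],90))
cap('side','s1.png')
E
```

```text
2.35 [0.41151205 0.01425452 0.01522953] [ 0.2650654  -0.14914194  0.29628797]
(array([93.5, -1.2, -4.2]), array([-0.01, -0.01, -0.06]))
```

View pics/s1.png

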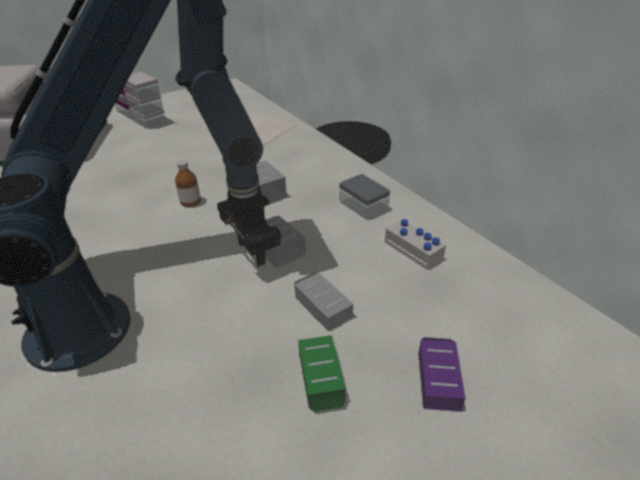

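The side view shows the gripper at (255,240), next to the middle case at (285,240) on its robot-facing side. I'll push it in +x.

>>> step_arm:
  targets:
    - [[9, 0, -4, 0, 0, 0, 87], [18, 0, -4, 0, 0, 0, 87], [27, 0, -4, 0, 0, 0, 87], [36, 0, -4, 0, 0, 0, 87], [45, 0, -4, 0, 0, 0, 87], [54, 0, -4, 0, 0, 0, 87], [63, 0, -4, 0, 0, 0, 87], [72, 0, -4, 0, 0, 0, 87], [80, 0, -4, 0, 0, 0, 87], [87, 0, -4, 0, 0, 0, 87], [93, 0, -4, 0, 0, 0, 87], [93, 0, -4, 0, 0, 0, 87]]

```text
t: 3.9
position: [0.5077, 0.0087, 0.0166]
orientation: [[1.0, 0.003, 0.002], [-0.002, -0.0, 1.0], [0.003, -1.0, -0.0]]
wrist_force: [-0.5, -0.1, -0.0]
grip_width: 0.0865
```

```bash
python3 - <<'E'
from meas import *
s=bot.get_state(); print(s['t'],s['position'],s['wrist_force'])
c=cap('top','t2.png');np.savez('top2.npz',P=pts(c),frame=c['frame'])
E
```

```text
3.9 [0.50769852 0.008703   0.01657551] [-0.48763984 -0.08499611 -0.00364446]
```

View pics/t2.png

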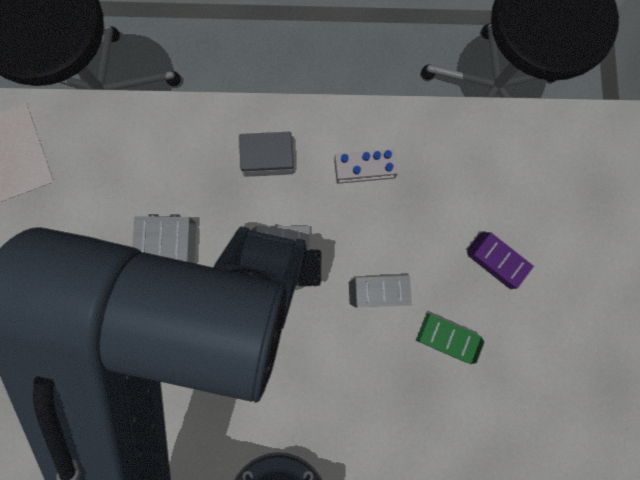

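```bash
python3 - <<'E'
from meas import *
d=np.load('top2.npz');P=d['P']
for u in range(250,316,3):
    q=P[215:245,u];q=q[(q[:,2]>.045)&(q[:,2]<.065)]
    if len(q)>1: print(u,(q[:,1].mean()*1000).round(),(q[:,0].max()*1000).round(1))
c=cap('side');P=pts(c)
m=(P[...,2]>.048)&(P[...,2]<.066)&(P[...,0]>.5)&(P[...,0]<.63)&(P[...,1]>-.1)&(P[...,1]<.12)
q=P[m]*1000; print(len(q)); 
# -y edge and +x edge
for y in range(-60,90,12):
    k=q[abs(q[:,1]-y)<4]
    if len(k)>3: print('y',y,'x',np.percentile(k[:,0],[1,99]).round(1))
for x in range(520,612,12):
    k=q[abs(q[:,0]-x)<4]
    if len(k)>3: print('x',x,'ymin',np.percentile(k[:,1],1).round(1))
E
```

```text
253 66.0 598.5
256 59.0 603.1
259 52.0 603.1
262 46.0 603.1
265 39.0 603.1
268 32.0 603.5
271 25.0 603.4
274 19.0 603.5
277 12.0 603.6
280 5.0 603.1
283 -1.0 603.6
286 -8.0 604.5
289 -15.0 604.1
292 -21.0 603.3
295 -28.0 603.8
298 -35.0 604.8
301 -41.0 604.3
304 -48.0 604.1
307 -55.0 605.1
369
y -60 x [518.9 605.3]
y -48 x [503.7 604.6]
y -36 x [573.4 602.8]
y -24 x [581.3 604.7]
y -12 x [590.5 603.1]
y 0 x [597.4 605.9]
y 12 x [596.  606.5]
y 24 x [517.9 603.6]
y 36 x [518.6 605.1]
y 48 x [508.1 604.7]
y 60 x [503.2 604. ]
x 520 ymin -62.7
x 532 ymin -61.9
x 544 ymin -61.0
x 556 ymin -63.0
x 568 ymin -64.4
x 580 ymin -62.3
x 592 ymin -60.8
x 604 ymin -60.6
```

>>> step_arm:
  targets:
    - [[2, 0, 0, 0, 0, 0, 87], [5, 0, 0, 0, 0, 0, 87], [5, 0, 0, 0, 0, 0, 87], [5, 0, 0, 0, 0, 0, 87]]

```text
t: 4.5
position: [0.5112, 0.0089, 0.0165]
orientation: [[1.0, 0.0, 0.002], [-0.002, 0.0, 1.0], [0.0, -1.0, 0.0]]
wrist_force: [-2.3, 1.2, -0.1]
grip_width: 0.0869
```

```bash
python3 - <<'E'
from meas import *
s=bot.get_state(); print(s['t'],s['position'],s['wrist_force'],s['joints'])
c=cap('top');P=pts(c);r=[]
for u in range(256,312):
    q=P[205:245,u];q=q[(q[:,2]>.045)&(q[:,2]<.065)]
    if len(q)>1: r.append((q[:,1].mean()*1000,q[:,0].max()*1000))
r=np.array(r); print(np.polyfit(r[:,0],r[:,1],1), np.median(r[:,1]))
print(goal([.567,-.095,.1],0))
E
```

```text
4.5 [0.51124117 0.0089452  0.01650366] [-2.27583182  1.15896807 -0.09777921] [-2.01361097e-01  7.39199643e-01  1.86378415e+00  9.36535585e-05
  5.38556581e-01 -1.77027776e+00]
[8.33546973e-03 6.07722739e+02] 607.7787160733262
(array([  55.9,  -83.5, -103.8]), array([-0.  , 17.98,  0.  ]))
```

>>> step_arm:
  targets:
    - [[-20, 0, 0, 0, 0, 0, 87], [-20, -50, 0, 0, 0, 0, 87], [-10, -100, -20, 0, 2, 0, 87], [20, -104, -60, 0, 4, 0, 87], [50, -104, -95, 0, 6, 0, 80], [56, -104, -104, 0, 8, 0, 70], [56, -104, -104, 0, 10, 0, 70], [56, -104, -104, 0, 12, 0, 70], [56, -104, -104, 0, 14, 0, 70], [56, -104, -104, 0, 16, 0, 70], [56, -104, -104, 0, 18, 0, 70], [56, -104, -104, 0, 18, 0, 70]]

```text
t: 6.05
position: [0.5677, -0.0955, 0.1207]
orientation: [[-0.0, 0.002, 1.0], [-1.0, -0.001, -0.0], [0.001, -1.0, 0.002]]
wrist_force: [0.2, 0.0, -0.0]
grip_width: 0.0699
```

```bash
python3 - <<'E'
from meas import *
s=bot.get_state(); print(s['t'],s['position'],s['wrist_force'],s['joints'])
print(goal([.5665,-.095,.016],0))
c=cap('top','t3.png')
P=pts(c); print(axis(P,(240,200,325,300),.048,.066,16))
E
```

```text
6.05 [ 0.567686   -0.09547674  0.12072537] [ 0.1631946   0.00831263 -0.00497632] [-3.60681891e-01  6.08951854e-01  1.65616428e+00  4.36452533e-05
  8.74780842e-01 -3.60691341e-01]
(array([ -0.5, 104.7,  -1.4]), array([-0.02, -0.  ,  0.01]))
('y -55..69', 'xmid@c 587.2', {'lo': 'x@c 567.1 slope -35.1deg', 'mid': 'x@c 587.2 slope -19.0deg', 'hi': 'x@c 607.3 slope 0.9deg'})
```

View pics/t3.png

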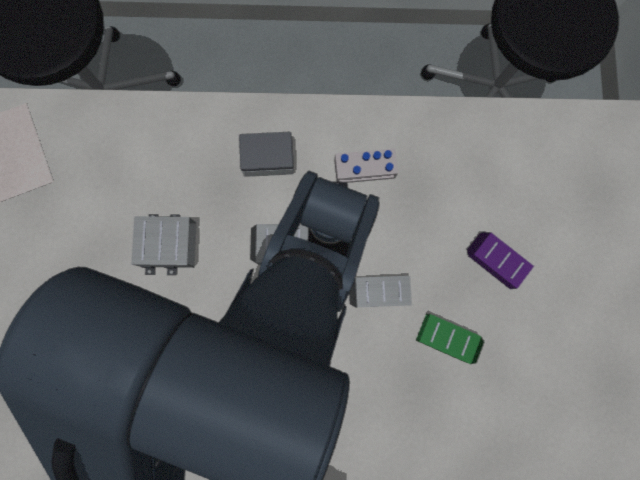

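>>> step_arm:
  targets:
    - [[0, 40, -1, 0, 0, 0, 70], [0, 80, -1, 0, 0, 0, 70], [0, 104, -1, 0, 0, 0, 70], [-10, 104, -1, 0, 0, 0, 70], [-20, 104, -1, 0, 0, 0, 70], [-30, 104, -1, 0, 0, 0, 70], [-42, 104, -1, 0, 0, 0, 70], [-54, 104, -1, 0, 0, 0, 70], [-66, 104, -1, 0, 0, 0, 70], [-78, 104, -1, 0, 0, 0, 70], [-88, 104, -1, 0, 0, 0, 70], [-88, 104, -1, 0, 0, 0, 70]]

```text
t: 7.6
position: [0.5654, -0.0057, 0.0162]
orientation: [[-0.001, -0.002, 1.0], [-1.0, 0.001, -0.001], [-0.001, -1.0, -0.002]]
wrist_force: [0.3, -0.3, 0.2]
grip_width: 0.0698
```

```bash
python3 - <<'E'
from meas import *
s=bot.get_state(); print(s['t'],s['position'],s['wrist_force'],s['joints'])
print(goal([.566,.050,.016],0))
c=cap('top','t4.png')
c=cap('side','s4.png')
E
```

```text
7.6 [ 0.56537409 -0.0057004   0.01616195] [ 0.32860166 -0.31334693  0.1791883 ] [-2.08088368e-01  7.72790631e-01  1.72352563e+00  1.24412842e-03
  6.47180475e-01 -2.07873792e-01]
(array([-55.7,   0.2,   0.6]), array([ 0.02, -0.01, -0.01]))
```

View pics/t4.png

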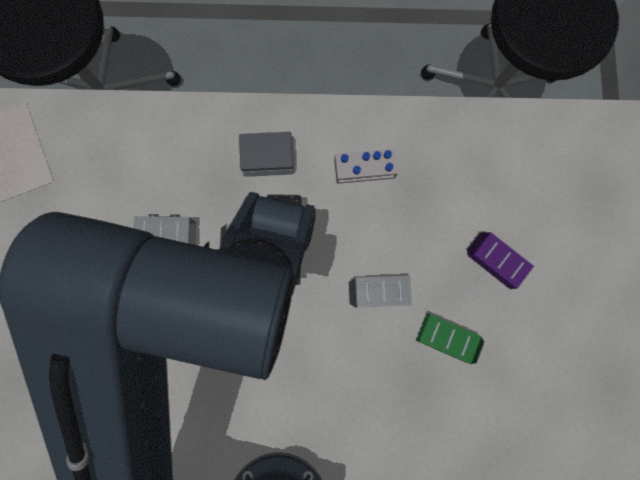

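View pics/s4.png

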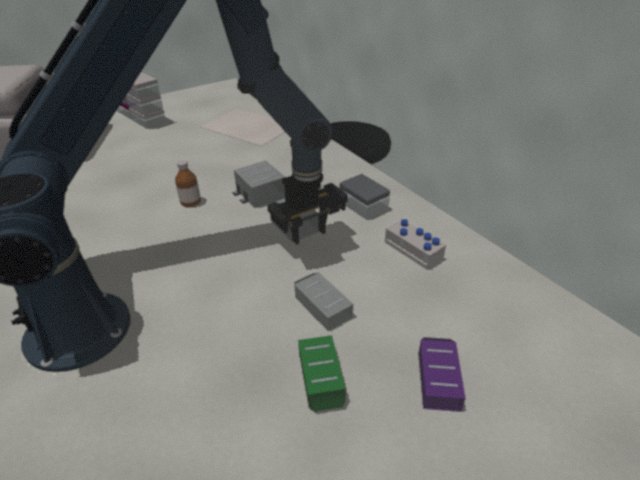

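>>> step_arm:
  targets:
    - [[-12, 0, 0, 0, 0, 0, 70], [-24, 0, 0, 0, 0, 0, 70], [-36, 0, 0, 0, 0, 0, 70], [-46, 0, 0, 0, 0, 0, 70], [-52, 0, 0, 0, 0, 0, 70], [-52, 0, 0, 0, 0, 0, 70]]

```text
t: 8.45
position: [0.5662, 0.0455, 0.0166]
orientation: [[-0.001, -0.0, 1.0], [-1.0, 0.0, -0.001], [-0.0, -1.0, -0.0]]
wrist_force: [-0.3, -0.6, 0.2]
grip_width: 0.0699
```

```bash
python3 - <<'E'
from meas import *
s=bot.get_state(); print(s['t'],s['position'],s['wrist_force'])
c=cap('side','s5.png');P=pts(c);f=c['frame']
cv2.imwrite('pics/s5c.png',cv2.resize(f[140:260,220:380],None,fx=4,fy=4,interpolation=cv2.INTER_CUBIC)[...,::-1])
q=P.reshape(-1,3)*1000; q=q[(q[:,0]>500)&(q[:,0]<640)&(q[:,1]>40)&(q[:,1]<200)&(q[:,2]>45)&(q[:,2]<62)]
for y in range(50,200,10):
    k=q[abs(q[:,1]-y)<4]
    if len(k)>3: print(y,len(k),np.percentile(k[:,0],[2,98]).round(1),np.median(k[:,2]).round(1))
c=cap('top');P=pts(c)
q=P.reshape(-1,3)*1000; q=q[(q[:,0]>500)&(q[:,0]<640)&(q[:,1]>40)&(q[:,1]<204)&(q[:,2]>45)&(q[:,2]<62)]
for y in range(50,205,10):
    k=q[abs(q[:,1]-y)<4]
    if len(k)>3: print('t',y,len(k),np.percentile(k[:,0],[2,98]).round(1),np.median(k[:,2]).round(1))
E
```

```text
8.45 [0.56623426 0.04552347 0.01660941] [-0.27645735 -0.5662762   0.20709964]
50 14 [517.9 607.2] 52.6
60 19 [556.4 606.4] 53.0
80 33 [561.6 608.3] 53.8
90 11 [571.8 607.2] 53.5
170 8 [549.  565.5] 54.3
```

View pics/s5c.png

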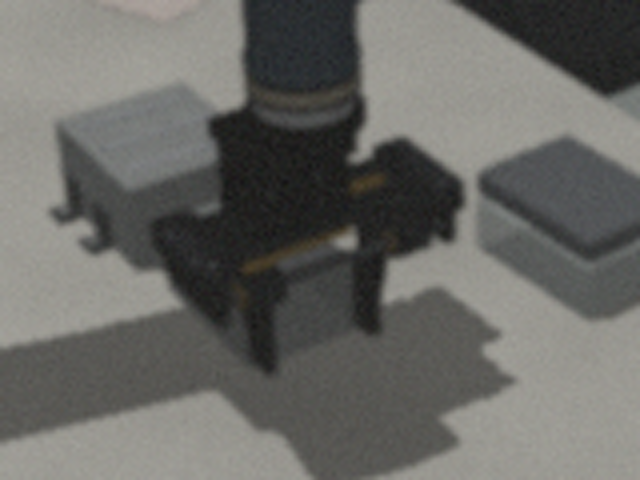

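>>> step_arm:
  targets:
    - [[-8, 0, 0, 0, 0, 0, 70], [-16, 0, 0, 0, 0, 0, 70], [-24, 0, 0, 0, 0, 0, 70], [-32, 0, 0, 0, 0, 0, 70], [-40, 0, 0, 0, 0, 0, 70], [-50, 0, 0, 0, 0, 0, 70], [-60, 0, 0, 0, 0, 0, 70], [-70, 0, 0, 0, 0, 0, 70], [-80, 0, 0, 0, 0, 0, 70], [-90, 0, 0, 0, 0, 0, 70], [-100, 0, 0, 0, 0, 0, 70], [-100, 0, 0, 0, 0, 0, 70]]

```text
t: 10.05
position: [0.566, 0.1462, 0.0162]
orientation: [[-0.001, -0.001, 1.0], [-1.0, 0.001, -0.001], [-0.001, -1.0, -0.001]]
wrist_force: [-1.3, 0.6, 0.9]
grip_width: 0.0698
```

```bash
python3 - <<'E'
from meas import *
s=bot.get_state(); print(s['t'],s['position'],s['wrist_force'],s['torque'])
c=cap('side','s6.png');P=pts(c);f=c['frame']
cv2.imwrite('pics/s6c.png',cv2.resize(f[120:240,200:360],None,fx=4,fy=4,interpolation=cv2.INTER_CUBIC)[...,::-1])
E
```

```text
10.05 [0.56603322 0.14621436 0.01623976] [-1.29858218  0.5929536   0.92820223] [-0.1003493  0.0415816 -0.0532717]
```

View pics/s6c.png

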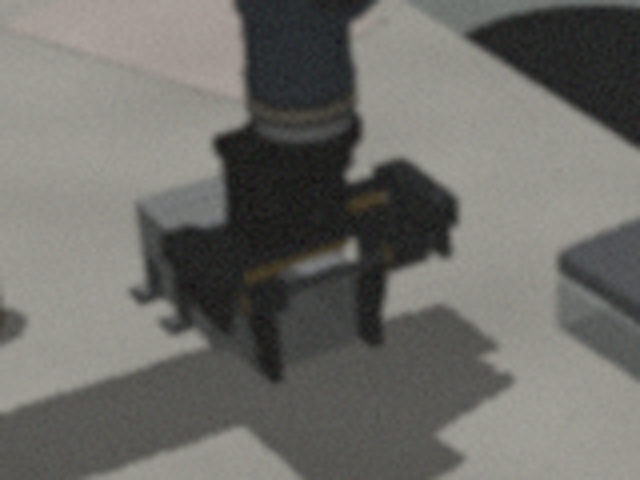

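>>> step_arm:
  targets:
    - [[-5, 0, 0, 0, 0, 0, 70], [-10, 0, 0, 0, 0, 0, 70], [-15, 0, 0, 0, 0, 0, 70], [-20, 0, 0, 0, 0, 0, 70], [-24, 0, 0, 0, 0, 0, 70], [-27, 0, 0, 0, 0, 0, 70], [-30, 0, 0, 0, 0, 0, 70], [-30, 0, 0, 0, 0, 0, 70]]

```text
t: 11.1
position: [0.5666, 0.1752, 0.0167]
orientation: [[-0.002, 0.0, 1.0], [-1.0, 0.0, -0.002], [-0.0, -1.0, 0.0]]
wrist_force: [-0.0, -0.3, -0.2]
grip_width: 0.0698
```

>>> step_arm:
  targets:
    - [[-1, 0, 0, 0, 0, 0, 70], [-2, 0, 0, 0, 0, 0, 70], [-2, 0, 0, 0, 0, 0, 70]]

```text
t: 11.48
position: [0.5667, 0.1767, 0.0167]
orientation: [[-0.002, 0.0, 1.0], [-1.0, -0.0, -0.002], [0.0, -1.0, 0.0]]
wrist_force: [-0.3, -2.1, 0.8]
grip_width: 0.07
```

>>> step_arm:
  targets:
    - [[-1, 0, 0, 0, 0, 0, 70], [-2, 0, 0, 0, 0, 0, 70], [-2, 0, 0, 0, 0, 0, 70]]

```text
t: 11.85
position: [0.5669, 0.1774, 0.0167]
orientation: [[-0.001, 0.0, 1.0], [-1.0, -0.002, -0.001], [0.002, -1.0, 0.0]]
wrist_force: [0.7, -7.8, 1.3]
grip_width: 0.0698
```

>>> step_arm:
  targets:
    - [[-1, 0, 0, 0, 0, 0, 70], [-2, 0, 0, 0, 0, 0, 70], [-2, 0, 0, 0, 0, 0, 70]]

```text
t: 12.22
position: [0.5672, 0.1775, 0.0167]
orientation: [[0.001, 0.0, 1.0], [-1.0, -0.005, 0.001], [0.005, -1.0, 0.0]]
wrist_force: [0.6, -13.9, 1.7]
grip_width: 0.07
```

>>> step_arm:
  targets:
    - [[15, 0, 0, 0, 0, 0, 70], [40, -20, 0, 0, 0, 0, 70], [80, -60, -10, 0, 0, 0, 70], [130, -110, -30, 0, -2, 0, 80], [180, -110, -60, 0, -4, 0, 87], [230, -110, -90, 0, -6, 0, 87], [280, -110, -120, 0, -8, 0, 87], [330, -110, -150, 0, -10, 0, 87], [375, -110, -161, 0, -12, 0, 87], [400, -110, -161, 0, -14, 0, 87], [400, -110, -161, 0, -16, 0, 87], [400, -110, -161, 0, -18, 0, 87]]

```text
t: 13.72
position: [0.4046, -0.2194, 0.1265]
orientation: [[1.0, 0.001, 0.028], [-0.028, 0.001, 1.0], [0.001, -1.0, 0.001]]
wrist_force: [-0.1, 0.6, -0.2]
grip_width: 0.0873
```

```bash
python3 - <<'E'
from meas import *
s=bot.get_state(); print(s['t'],s['position'],s['wrist_force'],s['joints'])
c=cap('side','s7.png');P=pts(c);f=c['frame']
cv2.imwrite('pics/s7c.png',cv2.resize(f[120:240,200:360],None,fx=4,fy=4,interpolation=cv2.INTER_CUBIC)[...,::-1])
c=cap('top','t7.png');Q=pts(c)
for P in (P,Q):
    q=P.reshape(-1,3)*1000; q=q[(q[:,0]>500)&(q[:,0]<640)&(q[:,1]>150)&(q[:,1]<350)]
    L=q[(q[:,2]>63)&(q[:,2]<75)&(abs(q[:,0]-566)<35)];M=q[(q[:,2]>50)&(q[:,2]<61)&(abs(q[:,0]-566)<35)&(q[:,1]<230)]
    print('large y',np.percentile(L[:,1],[1,50,99]).round(1),'med',len(M),np.percentile(M[:,1],[2,50,98]).round(1),np.median(M[:,2]))
    M=q[(q[:,2]>49)&(q[:,2]<61)&(q[:,1]<202)]
    print('med x',np.percentile(M[:,0],[2,98]))
print(goal([.405,-.220,.016],90))
P=Q;print(axis(P,(340,262,425,318),.034,.05,16))
E
```

```text
13.725 [ 0.40458435 -0.21939229  0.12652033] [-0.13400478  0.58433289 -0.17187912] [-7.41137623e-01  4.86272880e-01  1.93729056e+00  1.53377678e-03
  7.17973799e-01 -2.28529384e+00]
large y [203.8 266.4 321.8] med 83 [186.7 204.  220.7] 56.08486903944332
med x [523.23908069 562.70810562]
large y [205.7 264.1 323.5] med 258 [189.5 198.2 207. ] 56.789472236306814
med x [525.06482598 607.40405761]
(array([  0.3, 110.5,  -1.2]), array([-0.01, -0.38,  0.01]))
('y -244..-159', 'xmid@c 469.3', {'lo': 'x@c 445.4 slope 3.7deg', 'mid': 'x@c 469.3 slope 1.4deg', 'hi': 'x@c 493.3 slope -0.9deg'})
```

View pics/s7c.png

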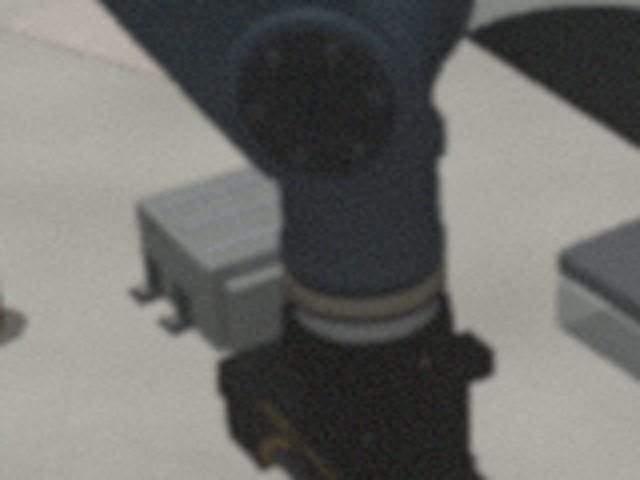

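View pics/t7.png

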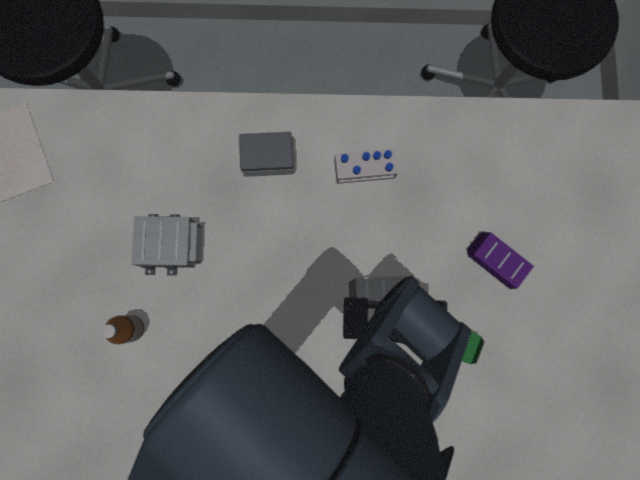

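>>> step_arm:
  targets:
    - [[0, 40, 0, 0, 0, 0, 87], [0, 80, 0, 0, 0, 0, 87], [0, 105, 0, 0, 0, 0, 87], [0, 110, 0, 0, 0, 0, 87], [0, 110, 0, 0, 0, 0, 87]]

```text
t: 14.45
position: [0.405, -0.2188, 0.0167]
orientation: [[0.999, 0.0, 0.033], [-0.033, 0.0, 0.999], [0.0, -1.0, 0.0]]
wrist_force: [0.0, -0.5, 0.1]
grip_width: 0.0869
```

```bash
python3 - <<'E'
from meas import *
s=bot.get_state(); print(s['t'],s['position'],s['wrist_force'])
print(goal([.521,-.220,.016],90))
c=cap('side','s8.png')
E
```

```text
14.45 [ 0.40496278 -0.21882179  0.01672586] [ 0.03926445 -0.46796208  0.11137992]
(array([116. ,   0.7,   2.6]), array([-0.  , -0.38,  0.  ]))
```

View pics/s8.png

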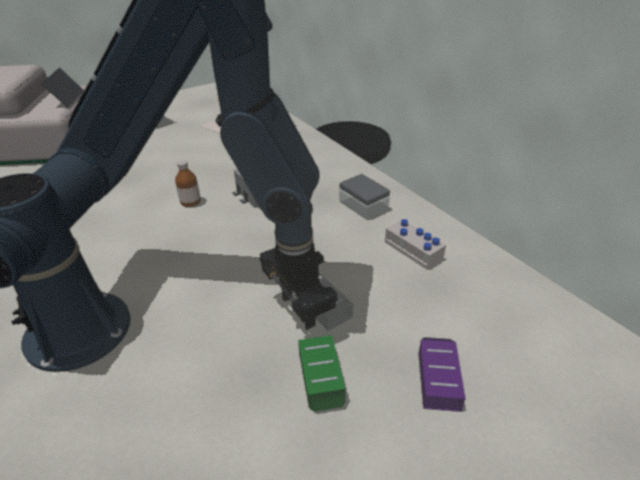

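>>> step_arm:
  targets:
    - [[8, 0, 0, 0, -0.4, 0, 87], [18, 0, 1, 0, -0.4, 0, 87], [28, 0, 1, 0, -0.4, 0, 87], [38, 0, 1, 0, -0.4, 0, 87], [48, 0, 1, 0, -0.4, 0, 87], [58, 0, 2, 0, -0.4, 0, 87], [68, 0, 2, 0, -0.4, 0, 87], [78, 0, 2, 0, -0.4, 0, 87], [88, 0, 2, 0, -0.4, 0, 87], [98, 0, 3, 0, -0.4, 0, 87], [106, 0, 3, 0, -0.4, 0, 87], [106, 0, 3, 0, -0.4, 0, 87]]

```text
t: 16.0
position: [0.5124, -0.2197, 0.0166]
orientation: [[1.0, 0.003, -0.004], [0.004, -0.001, 1.0], [0.003, -1.0, -0.001]]
wrist_force: [-0.1, -0.2, -0.3]
grip_width: 0.0871
```

```bash
cat > sm.py <<'E'
from meas import *
s=bot.get_state(); print(s['t'],s['position'],s['wrist_force'])
for n in('top','side'):
    c=cap(n,n[0]+'9.png');P=pts(c)
    q=P.reshape(-1,3)*1000; q=q[(q[:,0]>500)&(q[:,0]<640)&(q[:,1]>-320)&(q[:,1]<-100)&(q[:,2]>33)&(q[:,2]<48)]
    r=[]
    for y in range(-300,-140,10):
        k=q[abs(q[:,1]-y)<4]
        if len(k)>3: r.append((y,len(k),k[:,0].min().round(1),k[:,0].max().round(1)))
    print(n,r); print('y',np.percentile(q[:,1],[1,99]))
E
python3 sm.py
```

```text
16.0 [ 0.51244242 -0.21973848  0.01656917] [-0.1181983  -0.18321675 -0.25723334]
top [(-200, 14, np.float64(578.8), np.float64(590.8)), (-190, 23, np.float64(576.6), np.float64(590.9)), (-180, 9, np.float64(585.0), np.float64(590.8))]
y [-204.27245159 -176.21820265]
side [(-290, 80, np.float64(523.9), np.float64(589.8)), (-280, 87, np.float64(524.1), np.float64(591.9)), (-270, 19, np.float64(500.9), np.float64(591.2)), (-210, 10, np.float64(523.8), np.float64(535.8)), (-200, 15, np.float64(523.8), np.float64(534.2)), (-190, 13, np.float64(522.8), np.float64(536.5)), (-180, 22, np.float64(500.7), np.float64(534.9)), (-170, 19, np.float64(500.8), np.float64(533.0))]
y [-292.34189733 -166.78421332]
```

View pics/t9.png

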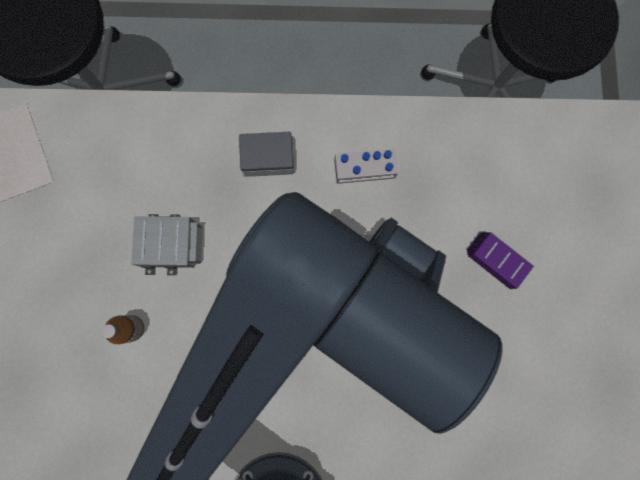

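>>> step_arm:
  targets:
    - [[4, 0, 0, 0, 0, 0, 87], [8, 0, 0, 0, 0, 0, 87], [8.5, 0, 0, 0, 0, 0, 87], [8.5, 0, 0, 0, 0, 0, 87]]

```text
t: 16.6
position: [0.5193, -0.2192, 0.0165]
orientation: [[1.0, -0.0, -0.003], [0.003, 0.0, 1.0], [-0.0, -1.0, 0.0]]
wrist_force: [-1.4, -0.4, -0.7]
grip_width: 0.0869
```

```bash
python3 sm.py; python3 - <<'E'
from meas import *
print(bot.get_state()['joints'])
print(goal([.5665,-.325,.120],0))
E
```

```text
16.6 [ 0.51928126 -0.21915947  0.01651834] [-1.36640889 -0.44734479 -0.74042905]
top [(-200, 7, np.float64(588.7), np.float64(595.2)), (-190, 27, np.float64(578.6), np.float64(595.4)), (-180, 15, np.float64(583.4), np.float64(595.2)), (-170, 5, np.float64(592.4), np.float64(595.2))]
y [-200.70626551 -169.68069759]
side [(-290, 76, np.float64(530.5), np.float64(597.2)), (-280, 88, np.float64(531.8), np.float64(595.4)), (-270, 15, np.float64(509.2), np.float64(597.5)), (-210, 11, np.float64(530.5), np.float64(540.8)), (-200, 15, np.float64(531.6), np.float64(544.2)), (-190, 13, np.float64(529.4), np.float64(542.4)), (-180, 21, np.float64(510.4), np.float64(543.1)), (-170, 29, np.float64(508.9), np.float64(544.0))]
y [-291.37044866 -165.4892742 ]
[-5.97656020e-01  7.70614522e-01  1.72939057e+00  1.23389842e-04
  6.41616504e-01 -2.17179958e+00]
(array([  46.9, -103.5, -106. ]), array([-0.  , 18.04, -0.  ]))
```

>>> step_arm:
  targets:
    - [[1.5, 0, 0, 0, 0, 0, 87], [2.5, 0, 0, 0, 0, 0, 87], [2.5, 0, 0, 0, 0, 0, 87], [-18, 0, 0, 0, 0, 0, 87], [-18, -50, 0, 0, 0, 0, 87], [-10, -100, -20, 0, 2, 0, 87], [20, -104, -60, 0, 4, 0, 87], [44, -104, -95, 0, 6, 0, 70], [47, -104, -108, 0, 8, 0, 55], [47, -104, -108, 0, 10, 0, 55], [47, -104, -108, 0, 12, 0, 55], [47, -104, -108, 0, 14, 0, 55]]

```text
t: 18.2
position: [0.5676, -0.3275, 0.1207]
orientation: [[0.339, 0.002, 0.941], [-0.941, -0.001, 0.339], [0.002, -1.0, 0.002]]
wrist_force: [0.3, 0.4, -1.1]
grip_width: 0.0558
```

>>> step_arm:
  targets:
    - [[0, 0, 0, 0, 2, 0, 55], [0, 0, 0, 0, 4, 0, 55], [0, 0, 0, 0, 4, 0, 55]]

```text
t: 18.58
position: [0.5674, -0.3274, 0.1207]
orientation: [[0.005, 0.002, 1.0], [-1.0, -0.001, 0.005], [0.001, -1.0, 0.002]]
wrist_force: [-0.7, 1.0, 0.1]
grip_width: 0.0549
```

```bash
python3 sm.py; python3 - <<'E'
from meas import *
print(bot.get_state()['joints'])
print(goal([.566,-.325,.016],0))
E
```

```text
18.575 [ 0.56741044 -0.3273609   0.12073448] [-0.71078915  1.04299358  0.14646069]
top [(-290, 37, np.float64(545.7), np.float64(599.0)), (-280, 104, np.float64(534.3), np.float64(598.9)), (-270, 96, np.float64(534.3), np.float64(599.3)), (-260, 110, np.float64(534.2), np.float64(598.5)), (-250, 93, np.float64(533.9), np.float64(598.1)), (-240, 106, np.float64(534.1), np.float64(598.4)), (-230, 107, np.float64(533.8), np.float64(598.5)), (-220, 93, np.float64(533.8), np.float64(598.2)), (-210, 108, np.float64(534.0), np.float64(597.7)), (-200, 71, np.float64(545.3), np.float64(597.3)), (-190, 78, np.float64(551.4), np.float64(600.0)), (-180, 61, np.float64(558.1), np.float64(599.8)), (-170, 45, np.float64(567.7), np.float64(599.7)), (-160, 28, np.float64(576.6), np.float64(595.4))]
y [-288.25480364 -161.53237265]
side [(-290, 77, np.float64(532.7), np.float64(600.4)), (-280, 81, np.float64(533.3), np.float64(600.6)), (-270, 66, np.float64(532.1), np.float64(586.1)), (-260, 66, np.float64(533.3), np.float64(586.0)), (-250, 66, np.float64(533.6), np.float64(592.6)), (-240, 64, np.float64(533.0), np.float64(586.4)), (-230, 64, np.float64(533.3), np.float64(588.8)), (-220, 66, np.float64(532.5), np.float64(586.5)), (-210, 65, np.float64(532.1), np.float64(585.3)), (-200, 63, np.float64(533.7), np.float64(585.3)), (-190, 60, np.float64(533.3), np.float64(586.2)), (-180, 56, np.float64(532.8), np.float64(586.0)), (-170, 44, np.float64(533.1), np.float64(586.2)), (-160, 17, np.float64(538.9), np.float64(588.4))]
y [-291.23820341 -162.7085784 ]
[-6.93775992e-01  6.95554706e-01  1.44543169e+00  2.11984965e-04
  9.99510729e-01 -6.99996507e-01]
(array([ -2.3, 104.7,  -1.2]), array([-0.01,  0.07,  0.01]))
```

View pics/s9.png

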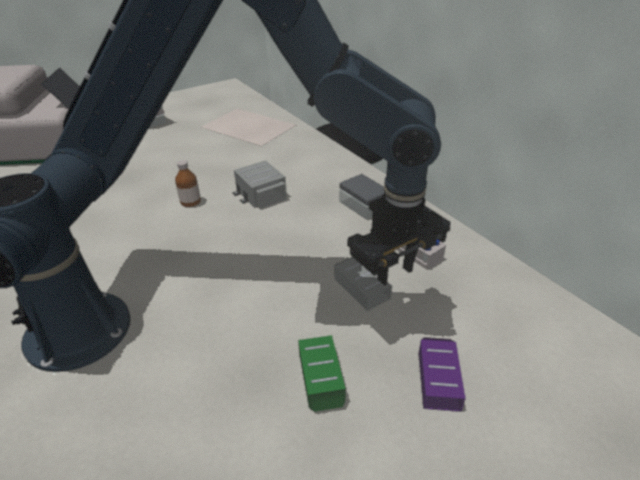

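View pics/t9.png

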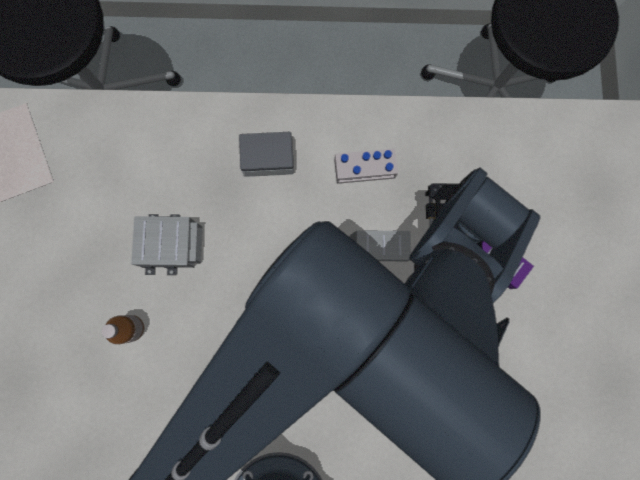

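>>> step_arm:
  targets:
    - [[0, 40, -1, 0, 0, 0, 55], [0, 80, -1, 0, 0, 0, 55], [0, 104, -1, 0, 0, 0, 55], [-10, 104, -1, 0, 0, 0, 55], [-20, 104, -1, 0, 0, 0, 55], [-30, 104, -1, 0, 0, 0, 55], [-42, 104, -1, 0, 0, 0, 55], [-54, 104, -1, 0, 0, 0, 55], [-66, 104, -1, 0, 0, 0, 55], [-78, 104, -1, 0, 0, 0, 55], [-88, 104, -1, 0, 0, 0, 55], [-88, 104, -1, 0, 0, 0, 55]]

```text
t: 20.18
position: [0.5644, -0.2368, 0.016]
orientation: [[0.004, -0.003, 1.0], [-1.0, 0.003, 0.004], [-0.003, -1.0, -0.003]]
wrist_force: [0.1, -0.6, -0.2]
grip_width: 0.0552
```

```bash
cat > sm2.py <<'E'
from meas import *
s=bot.get_state(); print(s['t'],s['position'],s['wrist_force'])
y0=s['position'][1]*1000
for n in('top','side'):
    c=cap(n,n[0]+'10.png');P=pts(c)
    q=P.reshape(-1,3)*1000; q=q[(q[:,0]>500)&(q[:,0]<640)&(q[:,1]>y0)&(q[:,1]<y0+150)&(q[:,2]>32)&(q[:,2]<47)]
    r=[]
    for y in range(int(y0+5),int(y0+150),15):
        k=q[abs(q[:,1]-y)<5]
        if len(k)>3: r.append((y,len(k),float(k[:,0].min().round(1)),float(k[:,0].max().round(1))))
    print(n,r)
E
python3 sm2.py
```

```text
20.175 [ 0.56443395 -0.23683809  0.01599642] [ 0.13569375 -0.62824987 -0.16169292]
top []
side [(-231, 17, 525.1, 595.0), (-216, 15, 578.9, 597.5), (-201, 6, 581.0, 597.9), (-126, 32, 550.5, 581.7), (-111, 67, 531.4, 591.9), (-96, 24, 538.3, 594.9)]
```

View pics/s10.png

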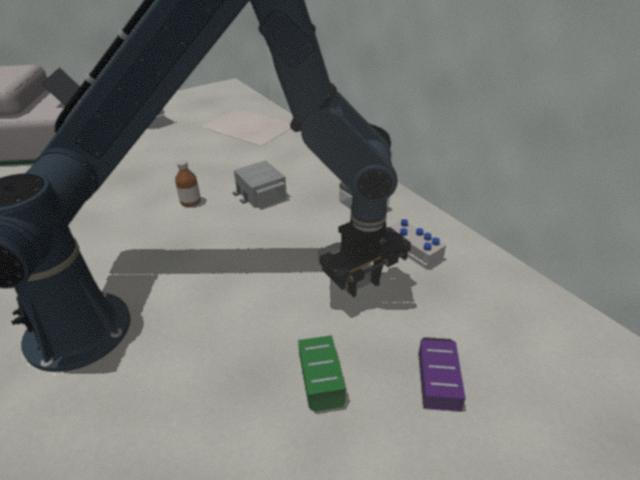

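>>> step_arm:
  targets:
    - [[-12, 0, 0, 0, 0, 0, 55], [-24, 0, 0.5, 0, 0, 0, 55], [-37, 0, 1, 0, 0, 0, 55], [-50, 0, 1, 0, 0, 0, 55], [-63, 0, 1, 0, 0, 0, 55], [-76, 0, 1, 0, 0, 0, 55], [-89, 0, 1.5, 0, 0, 0, 55], [-102, 0, 1.5, 0, 0, 0, 55], [-115, 0, 1.5, 0, 0, 0, 55], [-128, 0, 2, 0, 0, 0, 55], [-140, 0, 2, 0, 0, 0, 55], [-150, 0, 2, 0, 0, 0, 55]]

```text
t: 21.78
position: [0.5669, -0.0883, 0.0166]
orientation: [[0.004, -0.0, 1.0], [-1.0, -0.0, 0.004], [0.0, -1.0, -0.0]]
wrist_force: [1.0, -1.9, -0.4]
grip_width: 0.0549
```

>>> step_arm:
  targets:
    - [[-12, 0, 0, 0, 0, 0, 55], [-24, 0, 0, 0, 0, 0, 55], [-36, 0, 0, 0, 0, 0, 55], [-48, 0, 0, 0, 0, 0, 55], [-60, 0, 0, 0, 0, 0, 55], [-72, 0, 0, 0, 0, 0, 55], [-82, 0, 0, 0, 0, 0, 55], [-90, 0, 0, 0, 0, 0, 55], [-90, 0, 0, 0, 0, 0, 55]]

```text
t: 22.9
position: [0.5664, 0.0018, 0.0166]
orientation: [[0.004, -0.0, 1.0], [-1.0, 0.0, 0.004], [-0.0, -1.0, -0.0]]
wrist_force: [1.0, -0.5, 0.1]
grip_width: 0.0551
```

```bash
python3 sm2.py; python3 - <<'E'
import cv2
f=cv2.imread('pics/s10.png');cv2.imwrite('pics/s10c.png',cv2.resize(f[140:260,220:380],None,fx=4,fy=4,interpolation=cv2.INTER_CUBIC))
E
```

```text
22.9 [0.56638535 0.00184374 0.01655223] [ 0.99939645 -0.47885943  0.0648236 ]
top [(141, 4, 588.6, 595.2)]
side [(6, 15, 526.0, 597.2), (21, 27, 568.6, 599.7), (51, 16, 581.7, 599.9)]
```

View pics/s10c.png

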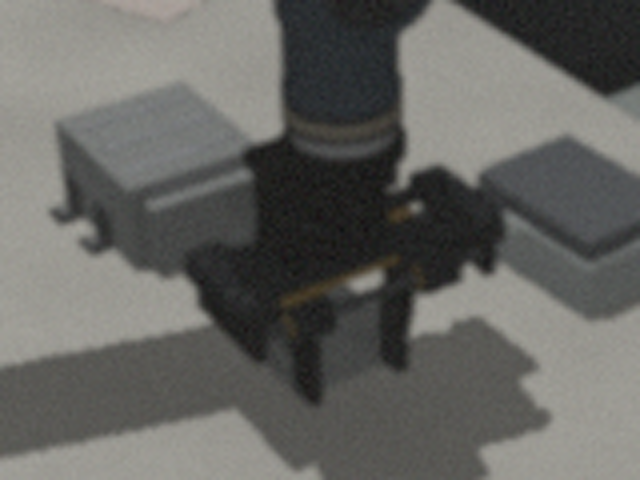

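View pics/t10.png

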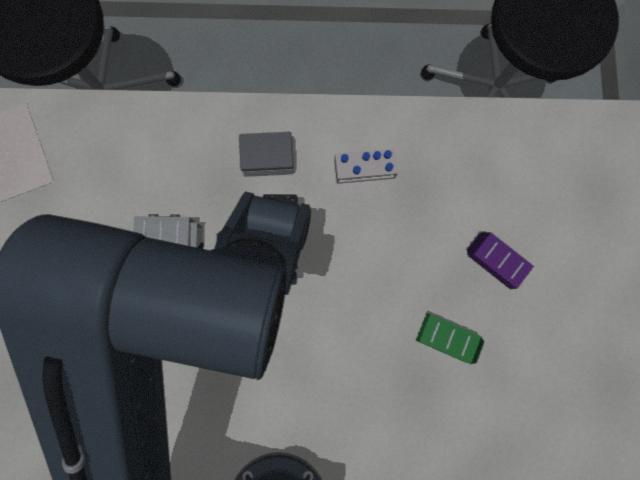

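>>> step_arm:
  targets:
    - [[-10, 0, 0, 0, 0, 0, 55], [-20, 0, 0, 0, 0, 0, 55], [-30, 0, 0, 0, 0, 0, 55], [-37, 0, 0, 0, 0, 0, 55], [-44, 0, 0, 0, 0, 0, 55], [-51, 0, 0, 0, 0, 0, 55], [-58, 0, 0, 0, 0, 0, 55], [-65, 0, 0, 0, 0, 0, 55], [-72, 0, 0, 0, 0, 0, 55], [-79, 0, 0, 0, 0, 0, 55], [-79, 0, 0, 0, 0, 0, 55]]

```text
t: 24.38
position: [0.5662, 0.0809, 0.0165]
orientation: [[0.004, -0.0, 1.0], [-1.0, 0.001, 0.004], [-0.001, -1.0, -0.0]]
wrist_force: [0.3, 0.2, -0.2]
grip_width: 0.0548
```

```bash
python3 sm2.py; python3 - <<'E'
import cv2
f=cv2.imread('pics/s10.png');cv2.imwrite('pics/s11c.png',cv2.resize(f[130:250,210:370],None,fx=4,fy=4,interpolation=cv2.INTER_CUBIC))
E
```

```text
24.375 [0.56616129 0.08093414 0.01653214] [ 0.30960266  0.21280673 -0.17573773]
top []
side [(85, 11, 527.9, 596.7), (100, 32, 551.7, 599.6), (115, 13, 533.5, 602.2), (130, 11, 580.1, 597.5), (145, 7, 582.3, 599.0), (220, 4, 513.4, 514.7)]
```

View pics/s11c.png

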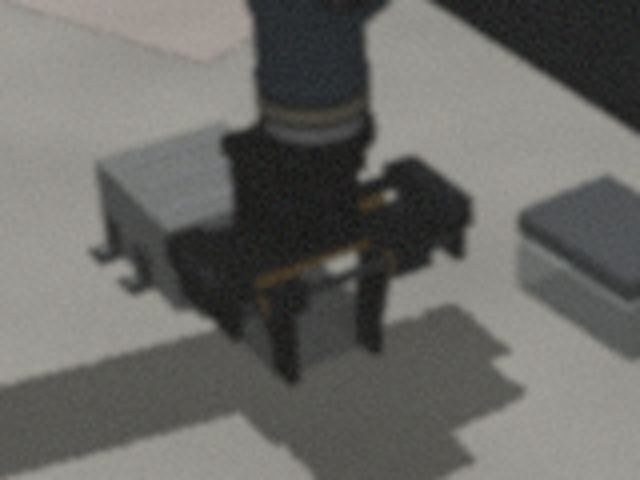

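>>> step_arm:
  targets:
    - [[-8, 0, 0, 0, 0, 0, 55], [-16, 0, 0, 0, 0, 0, 55], [-24, 0, 0, 0, 0, 0, 55], [-32, 0, 0, 0, 0, 0, 55], [-40, 0, 0, 0, 0, 0, 55], [-48, 0, 0, 0, 0, 0, 55], [-56, 0, 0, 0, 0, 0, 55], [-63, 0, 0, 0, 0, 0, 55], [-68, 0, 0, 0, 0, 0, 55], [-72, 0, 0, 0, 0, 0, 55], [-74, 0, 0, 0, 0, 0, 55], [-74, 0, 0, 0, 0, 0, 55]]

```text
t: 25.98
position: [0.5659, 0.1543, 0.0164]
orientation: [[0.003, -0.0, 1.0], [-1.0, 0.0, 0.003], [-0.0, -1.0, -0.0]]
wrist_force: [0.7, -1.3, 0.6]
grip_width: 0.0546
```

>>> step_arm:
  targets:
    - [[-1, 0, 0, 0, 0, 0, 55], [-2, 0, 0, 0, 0, 0, 55], [-2, 0, 0, 0, 0, 0, 55]]

```text
t: 26.35
position: [0.5659, 0.156, 0.0164]
orientation: [[0.003, -0.0, 1.0], [-1.0, 0.0, 0.003], [-0.0, -1.0, -0.0]]
wrist_force: [0.6, -2.2, 0.6]
grip_width: 0.0551
```

>>> step_arm:
  targets:
    - [[-1, 0, 0, 0, 0, 0, 55], [-2, 0, 0, 0, 0, 0, 55], [-2, 0, 0, 0, 0, 0, 55]]

```text
t: 26.72
position: [0.5659, 0.1582, 0.0164]
orientation: [[0.003, -0.0, 1.0], [-1.0, 0.0, 0.003], [-0.0, -1.0, -0.0]]
wrist_force: [0.1, -1.9, 0.6]
grip_width: 0.055
```

>>> step_arm:
  targets:
    - [[-1, 0, 0, 0, 0, 0, 55], [-2, 0, 0, 0, 0, 0, 55], [-2, 0, 0, 0, 0, 0, 55]]

```text
t: 27.1
position: [0.5659, 0.1597, 0.0164]
orientation: [[0.003, -0.0, 1.0], [-1.0, -0.0, 0.003], [0.0, -1.0, -0.0]]
wrist_force: [-0.8, -4.0, -0.4]
grip_width: 0.0549
```

>>> step_arm:
  targets:
    - [[-1, 0, 0, 0, 0, 0, 55], [-2, 0, 0, 0, 0, 0, 55], [-3, 0, 0, 0, 0, 0, 55], [-3, 0, 0, 0, 0, 0, 55]]

```text
t: 27.6
position: [0.5658, 0.1599, 0.0164]
orientation: [[0.004, -0.002, 1.0], [-1.0, -0.004, 0.004], [0.004, -1.0, -0.002]]
wrist_force: [0.0, -13.6, 1.0]
grip_width: 0.0552
```

>>> step_arm:
  targets:
    - [[-1, 0, 0, 0, 0, 0, 55], [-2, 0, 0, 0, 0, 0, 55], [-2, 0, 0, 0, 0, 0, 55]]

```text
t: 27.98
position: [0.5657, 0.16, 0.0165]
orientation: [[0.005, -0.002, 1.0], [-1.0, -0.007, 0.005], [0.007, -1.0, -0.002]]
wrist_force: [-0.7, -20.4, 0.9]
grip_width: 0.0548
```

It's firmly home: 20 N with no further motion, at the expected depth. Now I'll retreat and look.

>>> step_arm:
  targets:
    - [[10, 0, 0, 0, 0, 0, 55], [30, 0, 0, 0, 0, 0, 55], [60, -40, 0, 0, 0, 0, 55], [110, -90, -20, 0, 0, 0, 55], [160, -140, -40, 0, 0, 0, 55], [220, -180, -80, 0, 0, 0, 55], [280, -200, -120, 0, 0, 0, 55], [340, -200, -150, 0, 0, 0, 55], [400, -200, -160, 0, 0, 0, 55], [400, -200, -160, 0, 0, 0, 55], [400, -200, -160, 0, 0, 0, 55]]

```text
t: 29.35
position: [0.407, -0.2394, 0.2172]
orientation: [[-0.003, 0.003, 1.0], [-1.0, -0.002, -0.003], [0.002, -1.0, 0.003]]
wrist_force: [0.8, -0.3, 0.6]
grip_width: 0.0547
```

```bash
python3 - <<'E'
from meas import *
s=bot.get_state(); print(s['t'],s['position'],s['wrist_force'])
A=cap('side','s12.png');B=cap('top','t12.png')
cv2.imwrite('pics/s12c.png',cv2.resize(A['frame'][130:250,210:370],None,fx=4,fy=4,interpolation=cv2.INTER_CUBIC)[...,::-1])
cv2.imwrite('pics/t12c.png',cv2.resize(B['frame'][190:300,110:260],None,fx=5,fy=5,interpolation=cv2.INTER_CUBIC)[...,::-1])
for c in (A,B):
    P=pts(c)
    q=P.reshape(-1,3)*1000; q=q[(abs(q[:,0]-566)<28)&(q[:,1]>150)&(q[:,1]<350)]
    for n,a,b in(('large',63,75),('med',50,61),('small',38,49)):
        k=q[(q[:,2]>a)&(q[:,2]<b)]
        if len(k)>5: print(n,len(k),np.percentile(k[:,1],[2,50,98]).round(1),np.median(k[:,2]).round(1))
P=pts(B)
for n,b,z in [('tip',(230,120,305,185),(.05,.08)),('rack',(325,140,405,190),(.045,.07)),('bottle',(95,305,150,355),(.03,.14))]:
    print(n,*[np.round(x,1) for x in top_rect(P,b,*z)])
E
```

```text
29.35 [ 0.40700117 -0.23938483  0.21719479] [ 0.75922978 -0.2813043   0.55929135]
large 287 [206.2 274.8 323.4] 67.8
med 31 [188.9 205.7 216.7] 55.9
small 6 [199.1 202.1 205.5] 42.3
large 1418 [206.7 264.  322.1] 68.8
med 205 [189.5 198.3 206.8] 56.9
small 224 [172.  182.1 191.6] 44.7
tip [776.  41.] [120.1  86.8] 94.3 65.5 1978
rack [ 757.5 -190.2] [118.5  53.5] 95.1 55.8 485
bottle [374.8 333.7] [59.8 53.6] 1.5 90.9 889
```

View pics/s12c.png

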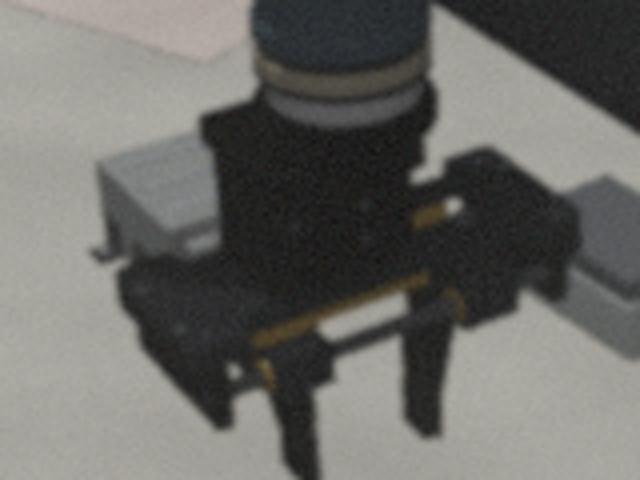

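View pics/t12c.png

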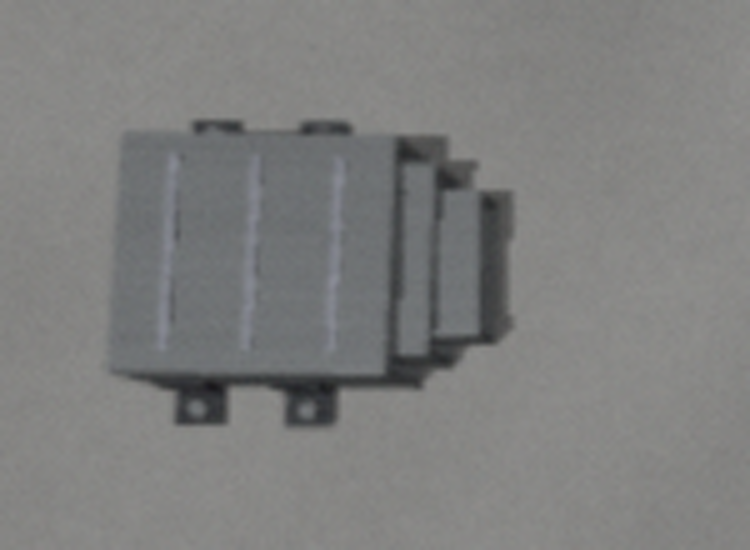

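The top crop shows the large, middle and small cases nested in line. The steps are about 16 and 17.5 mm, and the top heights are about 57 and 45 mm. The rack reading is noisy (133 and now 119 mm long), so I'll check it by comparing pictures.

```bash
python3 - <<'E'
from meas import *
B=cv2.imread('pics/t12.png');A=cv2.imread('pics/top0.png')
for n,(u0,v0,u1,v1) in dict(tip=(230,120,305,185),rack=(325,140,405,190),bottle=(95,305,150,355)).items():
    a,b=[cv2.cvtColor(i[v0:v1,u0:u1],cv2.COLOR_BGR2GRAY).astype(np.float32) for i in(A,B)]
    print(n,cv2.phaseCorrelate(a,b,cv2.createHanningWindow(a.shape[::-1],cv2.CV_32F)),abs(a-b).mean())
E
```

```text
tip ((0.5709794208036456, -0.02938135045047119), 1.0021974145041572) 13.989538
rack ((-0.014771106902166764, -0.04051730193371128), 0.9544671301841736) 6.1486526
bottle ((0.05369821112477524, -0.03509955200608417), 0.9744149233500162) 14.218182
```

View pics/t12.png

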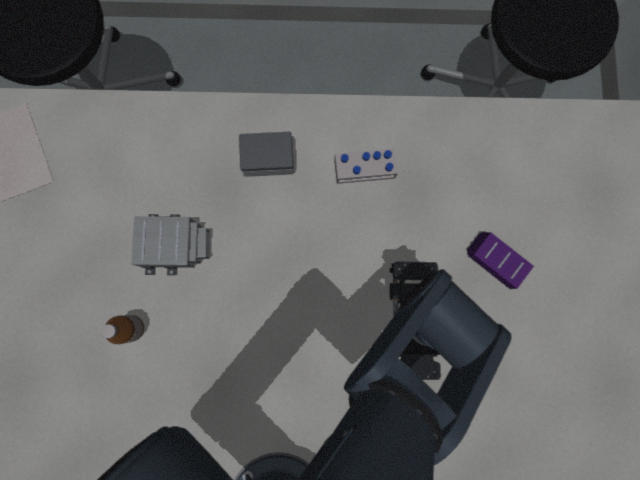

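The bystanders haven't moved and the arm is clear of everything, so I'm handing in.

```bash
python3 -c "
from bench import bot
print(bot.finish_job())"
```

```text
the job is handed in; nothing more can be done
None
```

The three cases are nested, in the order asked. I pushed the middle case sideways into line and into the large one until it stopped (about 14 N, no further motion). Then I did the same with the small case into the middle one (about 20 N).

**Last checks:** These were made from the top picture, at about 29 s of the 72 s allowed.
- **Depth:** The middle case stands about 16–17 mm out of the large one (nominal 15), and the small case about 17.5 mm out of the middle one (nominal 18). Both are within measuring noise.
- **Height:** Their tops are at about 57 and 45 mm, against 56 and 44 mm nominal.
- **Contact:** The gripper is clear of everything, and the highest wrist force I read was about 20 N.

**Disagreements:**
- **Side view:** The arm hid most of the nest in the last side picture, so its reading for the small case (6 points) was no use.
- **Tip box:** The picture comparison gave a 0.6 pixel shift, but its measured centre had not moved, so I put that down to shadow.
- **Rack:** Its measured outline was noisy (133 mm long at first, 119 mm at the end), but the picture comparison showed no shift.
- **Bottle:** It showed no shift.

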